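# Close up a flange transit case

## Task

Finish packing the open blue case: take the white divider plate out of the black stand and slide it edgewise, fully down, into the grooves between the two steel flanges, then swing the case's cover over and press its front edge down until it snaps shut and the catch holds it. Leave the yellow plate standing in its slot and the flanges lying in their pockets.

Things in the scene. Friction and masses are not known exactly. Their poses are not given: they have to be found in the camera images.
- case: open blue plastic case fixed to the bench, outside 120 (x) x 200 (y) x 50 mm high, walls and floor 5 mm; origin at the centre of its underside, on the bench; x runs across its short side from the latch (front, -x) to the hinge (back, +x), z up. On the outside of the front wall at y = 0 an orange spring catch, up to 22 mm out from the wall and 48 mm above the bench
- groove_floor (a point): where the centre of the divider's lower edge belongs: centre of the case's inner floor, 5 mm above the bench, axes as the case's. Black ribs on the front and back walls at y = 0 make a groove at each end for a plate standing in the x-z plane: 12 mm wide, widening to about 18 mm at the top (rim height); 110 mm from end wall to end wall, ribs 12 mm deep
- cover (a joint): hinge angle of the cover (rad): 0 = shut and level, grows as it opens; starts at 1.65 to 1.9 (just past upright, leaning away from the robot), stop at 2.1. Stiff hinge (0.11 N m): it stays where left. A red nose at its front edge meets the catch at about 0.08; about 10 N (7 to 14) down on the front edge takes it over the catch (at about 0.035), then it snaps to 0 and is held
- cover_hinge (a point): middle of the hinge axis, 60 mm behind the case's centre (+x), 50 mm above the bench. Axes turn with the cover, y along the hinge. In these axes the cover, a shallow clear tray with a blue frame, 200 mm wide, 120 g, runs from x = 0 to -120 mm (front edge; the red nose reaches x = -131, z = -17 mm) and its outer face is the plane z = +32 mm: the shut case is 82 mm high
- cover_press (a point): point on the cover's outer face (top when shut), 15 mm from its front edge, halfway along it: where to push and press; its z axis points out of the outer face. 105 mm from the hinge along the cover's -x. While the cover stands open its front edge is about 170 mm above the bench: carry things over it or around it
- divider: white plastic divider plate, 100 (x) x 8 (y) x 65 mm (z), 55 g nominal, standing on its long edge in one of the two slots of the stand; origin at the centre of its lower edge, z up. Its top 38 mm are free of the stand; it can be gripped across its thickness from above
- spare: yellow plate of the same size standing in the other slot of the stand; origin at the centre of its lower edge. Not to be moved
- stand: black slotted stand fixed to the bench, 125 (x) x 165 (y) x 35 mm high; origin at the centre of its underside; two slots along x, 13 mm wide and 109 mm long, at y = +46 and -46 mm, whose floor is 8 mm above the bench
- flange_a: steel ring flange, 70 mm across, 38 mm hole, 24 mm high, 0.5 kg, lying flat in the case about 53 mm to the +y side of its middle; origin at the centre of its underside
- flange_b: the same, on the case's -y side
Not all that is in view belongs to the job. Leave any red look-alike of the flange_b alone.

How it is judged:
By the outcome, as a careful person would: the job done as asked, in the order asked, and still so for the second after the job is handed in, with the robot touching nothing.
It also fails if it takes over 62 s, if anything falls off the work surface, if the arm or the gripper's body presses on something with over 40 N, if the wrist force passes 120 N, or if a joint passes its speed limit or range.

## Robot

A 6-joint arm with a two-finger parallel gripper is mounted at the origin on the work surface. World frame = base frame: x ahead of the robot, y to its left, z up, the work surface at z = 0. Lengths are in m, angles in rad, forces in N, time in s.
With the tool pointing down it reaches from about 0.35 to 0.775 m from the base axis. Payload 7.3 kg.
Tool frame: the origin (TCP) lies on the front face of the gripper's body, between the roots of the fingers; the fingertips stand ahead of it and the grasp point (between the pads) lies 47 mm ahead of it (finger_overhang is the z of the fingertips in the tool frame, in m); z points along the fingers, y is the line along which they close (so a half turn about z gives the same grasp; the last joint's range is limited). The gripper opens to 92 mm and grips with 3 to 60 N. Pads are 19 mm wide; open, the fingers measure 130 mm over their backs; the gripper's body (75 mm by 190 mm) begins 47 mm behind the grasp point.
Start: joints at [1.131, 0.342, 1.524, -0, 1.275, -0.146], TCP at [0.152, 0.503, 0.292] pointing down, gripper open.
Joint ranges: [-2.53, 2.53], [-0.77, 2.02], [0.04, 2.7], [-1, 4.14], [0.28, 2.66], [-3.11, 3.11]. Speed limits (rad/s): [2.57, 2.57, 3.14, 3.14, 3.14, 3.14].

## Interface

Orientations are given as [roll, pitch, yaw] about the fixed x, y, z axes, in that order (R = Rz(yaw) Ry(pitch) Rx(roll)).
In Python, from cell import * gives the robot as it stands. The module is installed in compiled form; this text tells all that it offers.
- The arm moves only by the tool arm_command, never from a script. Its argument "series" is a list of rows, each an object of numbers: "x", "y", "z": the shift along the tool's x, y, z in mm; "rx", "ry", "rz": the turn, a rotation vector about the tool's x, y, z in degrees. A call has 1 to 20 rows; each row is the pose to reach, as a shift and turn from the pose commanded when the call began, along the tool's axes at that moment; what a row does not reach only later rows make up. A row lasts 1/10 s, in which the tool goes at most 50 mm and 8.59 degrees, less where a joint would pass 70% of its speed; a pose out of reach is approached as far as the arm can. A call with a gripper value outside its range is refused whole. "hand" is the finger opening in mm, from 0 to 91.8, set as the call begins (left out, the last holds). The fingers move at their own pace and stop on an object; "squeeze" is the grip in N (left out, the last holds). Time passes only in rows, so rows that repeat a pose let the fingers close. It gives the time, the measured TCP pose, the force, the opening and the grip force at its end, in the units of the state.
- observe(): the state, without advancing time (a new reading comes with each control period).
- read_camera(name): name is "side" or "top" or "wrist"; returns a dict with "pixels" (480x640x3 uint8, blue, green, red), "K" (3x3 intrinsics, pixels), "rvec" (rotation vector, rad) and "tvec" (3), from world to camera coordinates, as OpenCV has them. Camera axes: x right, y down, z forward; pixel columns grow to the right and rows downward; lengths in m; the calibration is good to about 2 mm. The wrist camera is an equidistant fisheye: a pixel r from the principal point sees the ray r / f radians off the axis. A picture is of the moment at which its call begins. There is no depth.
- hand_in(): hands the job in; it is judged then, once.
Trained networks look in a picture, given as the dict that the camera call returned (one of the last four; its "shot" number tells which), for a name from the list of things; names that differ only in an ending like _2 or _b are one class to them, and where a whole thing is asked for, a point or a joint stands for the part that bears it (a point fixed in the world has none). Each returns a list of dicts, best first, with "confidence" (0 to 1); they miss things now and then, are a little off and sometimes report something else, mostly with a low value. They report only what shows in the picture. A call takes as long as a camera call. They do not tell look-alikes from the thing itself.
- boxes_of(picture, query): "point" ([x, y, z] in m, in world coordinates, good to about 4 mm: the middle of the surface that is visible of it).
- trace(picture, query): "pixels" (480x640 bool, what is visible of it).
- mark_of(picture, query): "point" ([x, y, z] in m, in world coordinates, good to about 4 mm: a listed point, or the origin of a listed thing).
The state is a dict: "time": time; "qpos": joint angles; "qvel": joint speeds; "joint_efforts": joint torques, N m; "tool_pos": TCP position; "tool_rot": TCP orientation; "contact_force": force on the tool from outside, world axes, zero at the start; "torque": the same for the moment, N m; "opening": finger opening in m; "grip_force": force on a finger pad.
Only numpy, scipy, OpenCV 4.12 (cv2) and the standard library are available. Lean on these libraries where they do the work, as an engineer would, in place of code of your own. Each camera call takes 0.05 s, during which the arm holds its last target. There are 200 camera calls.

## Working session

There is one attempt and no reset: what is moved stays moved. The work goes in short steps, Python scripts to look and compute and a tool call to move; the robot and the scene stay as the last step left them, time stands still between calls to the robot, and variables do not carry over. Pictures are saved under pics/ and viewed, at most 11 in all, crops included, and the job is handed in when it is done.

Besides the shell and the picture viewer there is one more tool, called after "Request:" in YAML: its name, and indented under it one key for each argument. arm_command: Moves the arm, as the interface text tells. Its arguments: {"type":"object","properties":{"series":{"type":"array"},"hand":{"type":"number"},"squeeze":{"type":"number"}},"required":["series"]}

```bash
mkdir -p pics; python3 - <<'E'
from cell import *
import cv2,numpy as np
o=observe(); print({k:np.round(v,4) for k,v in o.items()})
for c in ["top","side"]:
    p=read_camera(c); cv2.imwrite(f"pics/{c}0.png",p["pixels"])
    for q in ["case","groove_floor","cover_hinge","cover_press","divider","spare","stand","flange_a","flange_b"]:
        try: print(c,q,[(np.round(d["point"],4).tolist(),round(d["confidence"],2)) for d in mark_of(p,q)])
        except Exception as e: print(c,q,e)
E
```

```text
{'time': np.float64(0.0), 'qpos': array([ 1.131 ,  0.3427,  1.525 ,  0.    ,  1.2754, -0.146 ]), 'qvel': array([ 0.0009, -0.0021,  0.0004, -0.0003,  0.0005,  0.0004]), 'joint_efforts': array([-5.00000e-04, -4.31248e+01, -2.44218e+01,  7.19000e-02,
        5.60000e-02, -1.00000e-04]), 'tool_pos': array([0.1519, 0.5022, 0.2915]), 'tool_rot': array([-3.1400e+00, -2.0000e-04,  2.8478e+00]), 'contact_force': array([-0.3969, -0.0384, -0.1873]), 'torque': array([0.0113, 0.055 , 0.0191]), 'grip_force': np.float64(0.0), 'opening': np.float64(0.0918)}
top case [([0.5245, 0.2235, -0.0007], 0.71), ([0.4585, -0.1919, 0.0001], 0.16)]
top groove_floor [([0.5254, 0.222, 0.0023], 0.85)]
top cover_hinge [([0.5847, 0.2065, 0.0483], 0.84)]
top cover_press [([0.6318, 0.1903, 0.1437], 0.67)]
top divider [([0.4554, -0.1491, 0.0055], 0.96), ([0.4698, -0.243, 0.0106], 0.22)]
top spare [([0.4668, -0.2413, 0.0109], 0.9)]
top stand [([0.4582, -0.1917, -0.0019], 0.98), ([0.452, -0.1487, 0.007], 0.37)]
top flange_a [([0.5404, 0.2746, 0.0051], 0.91), ([0.5163, 0.1657, 0.0053], 0.8), ([0.348, 0.162, 0.0012], 0.8)]

[... 161 characters left out ...]
 groove_floor [([0.5261, 0.2189, 0.0043], 0.69)]
side cover_hinge [([0.5843, 0.2001, 0.0467], 0.64)]
side cover_press [([0.6365, 0.1911, 0.1451], 0.75), ([0.4578, -0.1507, 0.0085], 0.44)]
side divider [([0.4574, -0.1513, 0.0082], 0.75)]
side spare [([0.4636, -0.2398, 0.0071], 0.93)]
side stand [([0.463, -0.1967, -0.0016], 0.68)]
side flange_a [([0.542, 0.2699, 0.0071], 0.91), ([0.3528, 0.1617, 0.0034], 0.74), ([0.5245, 0.2162, -0.0017], 0.66), ([0.517, 0.1677, 0.0053], 0.64), ([0.4621, -0.2367, 0.0075], 0.21)]
side flange_b [([0.542, 0.2699, 0.0071], 0.91), ([0.3528, 0.1617, 0.0034], 0.74), ([0.5245, 0.2162, -0.0017], 0.66), ([0.517, 0.1677, 0.0053], 0.64), ([0.4621, -0.2367, 0.0075], 0.21)]
```

View pics/top0.png

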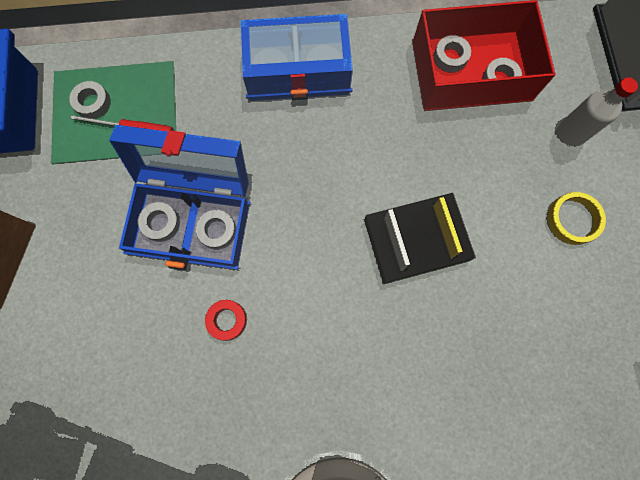

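View pics/side0.png

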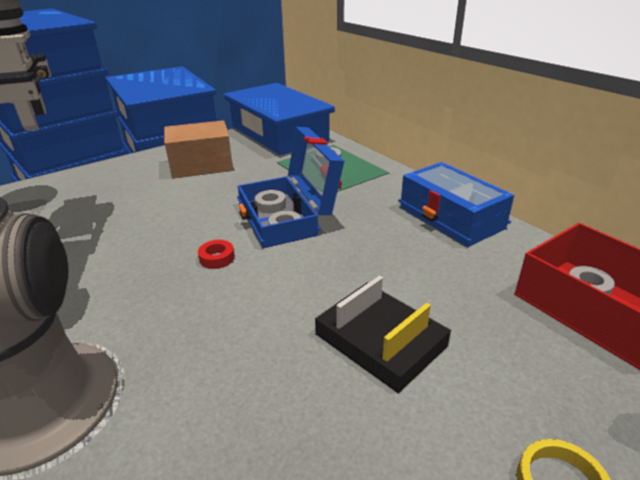

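The top view shows the open case around px (185,215) with its cover behind it. The stand is at (420,238), with the white plate on its left at (398,240) and the yellow one at (450,228). A red decoy ring lies at (226,320). The side view agrees. Next I'll fit poses to the masks.

```bash
cat > h.py <<'E'
from cell import *
import cv2,numpy as np
from scipy.optimize import minimize
def proj(p,P):
    P=np.asarray(P,float).reshape(-1,3); R=cv2.Rodrigues(np.array(p["rvec"],float))[0]
    C=P@R.T+np.array(p["tvec"]).ravel()
    K=np.array(p["K"],float)
    if p.get("wr"):
        r=np.hypot(C[:,0],C[:,1]); s=np.arctan2(r,C[:,2])/np.maximum(r,1e-9)
        return np.c_[C[:,0]*s*K[0,0]+K[0,2],C[:,1]*s*K[1,1]+K[1,2]]
    return np.c_[C[:,0]/C[:,2]*K[0,0]+K[0,2],C[:,1]/C[:,2]*K[1,1]+K[1,2]]
def cam(n):
    p=read_camera(n); p["wr"]=n=="wrist"; return p
def T(x,y,yaw,L):
    c,s=np.cos(yaw),np.sin(yaw); L=np.asarray(L,float)
    return np.c_[x+c*L[:,0]-s*L[:,1],y+s*L[:,0]+c*L[:,1],L[:,2]]
def box(a,b,z0,z1): return [[i*a/2,j*b/2,z] for i in(-1,1) for j in(-1,1) for z in(z0,z1)]
def mask(p,q,near):
    best=None
    for d in trace(p,q):
        m=d["pixels"]; ys,xs=np.nonzero(m)
        if len(xs)==0: continue
        e=np.hypot(*(proj(p,near)[0]-[xs.mean(),ys.mean()]))
        if best is None or e<best[0]: best=(e,m,d["confidence"])
    return best
def fitbox(obs,L,x0):
    # obs: list of (pic,mask); maximise the overlap of the projected hull with the masks
    S=4
    def cost(v):
        c=0
        for p,m in obs:
            h=cv2.convexHull(np.float32(proj(p,T(*v,L))))
            im=np.zeros((480,640),np.uint8)
            cv2.fillConvexPoly(im,np.int32(np.round(h*256)),255,cv2.LINE_AA,8)
            f=im/255.; c+=1-np.minimum(f,m).sum()/np.maximum(f,m).sum()
        return c
    s=np.array([x0]+[np.array(x0)+d for d in([.008,0,0],[0,.008,0],[0,0,.1])])
    r=minimize(cost,x0,method="Nelder-Mead",options=dict(initial_simplex=s,xatol=1e-4,fatol=1e-5,maxiter=400))
    return r.x,r.fun
E
python3 - <<'E'
from h import *
t=cam("top");s=cam("side")
try: print("overhang",finger_overhang)
except Exception as e: print(e)
for q,L,x0 in [("divider",box(.1,.008,.035,.073),[.457,-.15,.26]),("spare",box(.1,.008,.035,.073),[.465,-.24,.26]),("stand",box(.125,.165,0,.035),[.459,-.193,.26])]:
    n=[x0[0],x0[1],.05]; o=[]
    for p in(t,s):
        m=mask(p,q,n); print(q,m[0],m[2],m[1].sum()); o.append((p,m[1]))
    for ob in (o[:1],o[1:],o):
        r=fitbox(ob,L,x0); print(q,np.round(r[0],4),round(r[1],3))
p=t
im=cv2.resize(p["pixels"][100:290,90:270],None,fx=4,fy=4,interpolation=cv2.INTER_CUBIC)[:,:720]
cv2.imwrite("pics/case.png",cv2.resize(p["pixels"][110:280,105:265],None,fx=3.5,fy=3.5,interpolation=cv2.INTER_CUBIC))
E
```

```text
overhang 0.0655
divider 1.501645802359064 0.84 610
divider 2.468909668549562 0.75 1090
divider [ 0.4538 -0.1485  0.1586] 0.094
divider [ 0.4548 -0.1499  0.1829] 0.062
divider [ 0.4538 -0.1491  0.1651] 0.196
spare 1.6492778081268467 0.78 704
spare 0.7172689017128662 0.86 1090
spare [ 0.4683 -0.2397  0.1602] 0.124
spare [ 0.467  -0.2408  0.1856] 0.091
spare [ 0.4672 -0.2403  0.1779] 0.239
stand 5.233832848180834 0.86 5546Traceback (most recent call last):
  File "<stdin>", line 8, in <module>
TypeError: 'NoneType' object is not subscriptable
```

Request:
arm_command:
  series:
    - {"x":-45,"y":-21,"z":-10}
    - {"x":-90,"y":-42,"z":-20}
    - {"x":-135,"y":-63,"z":-30}
    - {"x":-180,"y":-84,"z":-40}
    - {"x":-225,"y":-105,"z":-40}
    - {"x":-270,"y":-126,"z":-40}
    - {"x":-315,"y":-147,"z":-40}
    - {"x":-360,"y":-168,"z":-40}
    - {"x":-400,"y":-190,"z":-40}
    - {"x":-400,"y":-190,"z":-40}
    - {"x":-400,"y":-190,"z":-40}
    - {"x":-400,"y":-190,"z":-40}

```text
invalid input
```

```bash
python3 - <<'E'
from h import *
o=observe(); print(o["time"],o["tool_pos"],o["tool_rot"])
w=cam("wrist"); cv2.imwrite("pics/w1.png",w["pixels"])
R=cv2.Rodrigues(np.array(w["rvec"],float))[0]; print("campos",-R.T@np.array(w["tvec"]).ravel(),"axis",R[2],np.array(w["K"])[0,0])
for q in ["case","groove_floor","cover_hinge","cover_press","flange_a","divider"]:
    print(q,[(np.round(d["point"],4).tolist(),round(d["confidence"],2)) for d in mark_of(w,q)])
E
```

```text
1.4 [0.15201998 0.50253767 0.29227014] [ 3.14141159e+00 -7.69403964e-06  2.84776078e+00]
campos [0.08204605 0.52393223 0.3849978 ] axis [ 0.26320648 -0.07986701 -0.9614279 ] 371.64829954431775
case []
groove_floor []
cover_hinge []
cover_press []
flange_a []
divider []
```

View pics/w1.png

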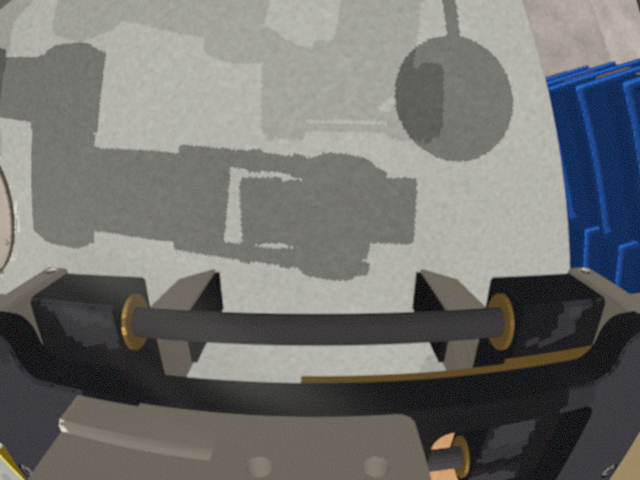

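The wrist view shows only the gripper and its shadow, because the move was refused. I'll give all six keys in each row.

Request:
arm_command:
  series:
    - {"x":-45,"y":-21,"z":-10,"rx":0,"ry":0,"rz":0}
    - {"x":-90,"y":-42,"z":-20,"rx":0,"ry":0,"rz":0}
    - {"x":-135,"y":-63,"z":-30,"rx":0,"ry":0,"rz":0}
    - {"x":-180,"y":-84,"z":-40,"rx":0,"ry":0,"rz":0}
    - {"x":-225,"y":-105,"z":-40,"rx":0,"ry":0,"rz":0}
    - {"x":-270,"y":-126,"z":-40,"rx":0,"ry":0,"rz":0}
    - {"x":-315,"y":-147,"z":-40,"rx":0,"ry":0,"rz":0}
    - {"x":-360,"y":-168,"z":-40,"rx":0,"ry":0,"rz":0}
    - {"x":-400,"y":-190,"z":-40,"rx":0,"ry":0,"rz":0}
    - {"x":-400,"y":-190,"z":-40,"rx":0,"ry":0,"rz":0}
    - {"x":-400,"y":-190,"z":-40,"rx":0,"ry":0,"rz":0}

```text
time: 2.85
tool_pos: [0.4802, 0.2041, 0.3319]
tool_rot: [-3.142, -0.001, 2.845]
contact_force: [-0.5, -0.2, -0.0]
opening: 0.0916
grip_force: 0.0
```

```bash
python3 - <<'E'
from h import *
w=cam("wrist"); cv2.imwrite("pics/w2.png",w["pixels"])
for q in ["case","groove_floor","cover_hinge","cover_press","flange_a"]:
    print(q,[(np.round(d["point"],4).tolist(),round(d["confidence"],2)) for d in mark_of(w,q)])
E
```

```text
case [([0.5244, 0.2228, -0.0027], 0.59)]
groove_floor []
cover_hinge [([0.5819, 0.2051, 0.0512], 0.77)]
cover_press [([0.6317, 0.197, 0.1478], 0.76)]
flange_a [([0.5433, 0.2728, 0.0034], 0.96), ([0.5143, 0.1713, 0.0026], 0.81), ([0.3492, 0.163, -0.0014], 0.7)]
```

View pics/w2.png

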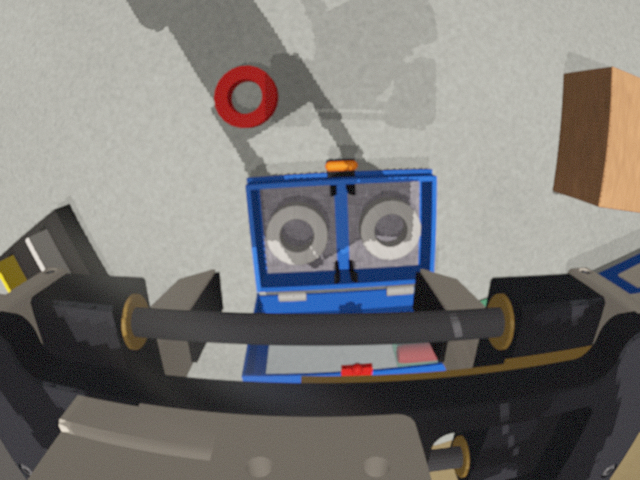

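The wrist view shows the case almost aligned with the gripper. The front rim runs from (247,181) to (436,172), the groove ribs are near (343,188) and (346,270), and the orange catch is at (341,166).

```bash
python3 - <<'E'
from h import *
from scipy.optimize import least_squares
w=cam("wrist");t=cam("top")
L=[[-.06,-.1,.05],[-.06,.1,.05],[-.053,0,.05],[.053,0,.05]]
px=np.array([[248,182],[436,173],[343,189],[346,270]],float)
f=lambda v:(proj(w,T(*v,L))-px).ravel()
r=least_squares(f,[.5245,.2205,-.26]); print(r.x,np.round(r.fun,1))
def draw(p,v,col,im,s):
    def pl(Q,c=True): cv2.polylines(im,[np.int32(np.round(proj(p,T(*v,Q))*s*16))],c,col,1,cv2.LINE_AA,4)
    pl([[-.06,-.1,.05],[-.06,.1,.05],[.06,.1,.05],[.06,-.1,.05]])
    pl([[-.055,-.095,.05],[-.055,.095,.05],[.055,.095,.05],[.055,-.095,.05]])
    for e in(-1,1):
        for g in(-.006,.006): pl([[e*.055,g,.045],[e*.043,g,.045]],False)
    pl([[-.06,-.1,0],[-.06,.1,0]],False)
for v,n in((r.x,"fit"),):
    im=cv2.resize(w["pixels"],None,fx=2.5,fy=2.5,interpolation=cv2.INTER_CUBIC)
    draw(w,v,(0,255,255),im,2.5); a=im[370:780,560:1150]
    im=cv2.resize(t["pixels"],None,fx=4,fy=4,interpolation=cv2.INTER_CUBIC)
    draw(t,v,(0,255,255),im,4); b=im[680:1100,460:1020]
    cv2.imwrite("pics/ov1.png",a); cv2.imwrite("pics/ov2.png",b)
    c=np.zeros((600,800,3),np.uint8); A=cv2.resize(a,(400,278)); 
np.save("case.npy",r.x)
E
```

```text
[ 0.52074386  0.22410304 -0.23711052] [-2.3 -0.5  1.5 -0.5  0.3 -6.5  0.7  8.8]
```

View pics/ov1.png

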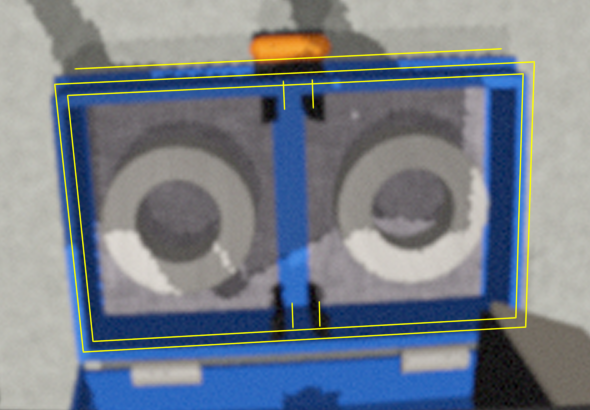

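View pics/ov2.png

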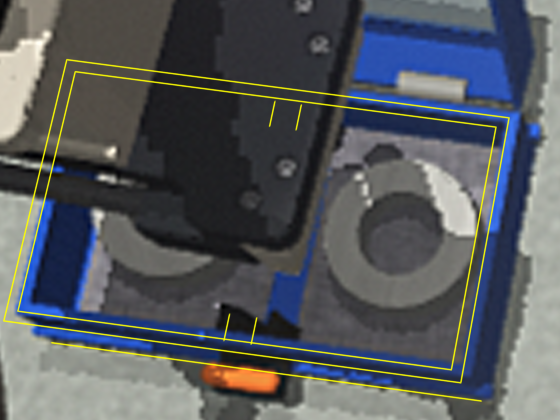

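The overlay is off by a few mm, and the top view reads the case a little further toward -y. I'll refine with an edge-distance fit on all three saved views.

```bash
python3 - <<'E'
from h import *
pics={}
for n,f in(("top","top0"),("side","side0"),("wrist","w2")):
    p=cam(n); p["pixels"]=cv2.imread(f"pics/{f}.png"); pics[n]=p
def seg(a,b,n=60): return np.linspace(a,b,n)
o=[[-.06,-.1,.05],[-.06,.1,.05],[.06,.1,.05],[.06,-.1,.05]]
i=[[-.055,-.095,.05],[-.055,.095,.05],[.055,.095,.05],[.055,-.095,.05]]
Q=[]
for P in(o,i):
    for k in range(4): 
        if not(P is o and k==2): Q.append(seg(P[k],P[(k+1)%4]))
Q.append(seg([-.06,-.1,0],[-.06,.1,0]))
Q=np.vstack(Q)
D={}
for n,p in pics.items():
    S=3; im=cv2.resize(p["pixels"],None,fx=S,fy=S,interpolation=cv2.INTER_CUBIC)
    im=cv2.GaussianBlur(im,(0,0),2.0)
    e=np.zeros(im.shape[:2],np.uint8)
    for c in range(3): e|=cv2.Canny(im[:,:,c],25,60)
    D[n]=cv2.distanceTransform(255-e,cv2.DIST_L2,5)/S
def cost(v,names):
    c=0
    for n in names:
        u=proj(pics[n],T(*v,Q))*3+1
        d=cv2.remap(D[n],np.float32(u[:,:1]),np.float32(u[:,1:]),cv2.INTER_LINEAR,borderValue=9)
        c+=np.minimum(d,3).mean()
    return c
for names in(["top"],["side"],["wrist"],["top","side"],["top","side","wrist"]):
    best=None
    for dx in(-.004,0,.004):
        for dy in(-.005,0,.005):
            for yw in(-.27,-.23):
                x0=np.array([.5245+dx,.2205+dy,yw])
                r=minimize(cost,x0,args=(names,),method="Nelder-Mead",options=dict(initial_simplex=[x0,x0+[.003,0,0],x0+[0,.003,0],x0+[0,0,.04]]))
                if best is None or r.fun<best.fun: best=r
    print(names,np.round(best.x,4),round(best.fun,3))
E
```

```text
['top'] [ 0.5239  0.2198 -0.2413] 0.157
['side'] [ 0.5224  0.2184 -0.2444] 0.236
['wrist'] [ 0.5238  0.2215 -0.2355] 0.452
['top', 'side'] [ 0.5238  0.2198 -0.242 ] 0.51
['top', 'side', 'wrist'] [ 0.5238  0.2211 -0.2372] 1.291
```

Request:
arm_command:
  series:
    - {"x":-10,"y":-43,"z":0,"rx":0,"ry":0,"rz":-3.3}
    - {"x":-20,"y":-86,"z":0,"rx":0,"ry":0,"rz":-6.7}
    - {"x":-30,"y":-129,"z":0,"rx":0,"ry":0,"rz":-10}
    - {"x":-40,"y":-172,"z":20,"rx":0,"ry":0,"rz":-13.4}
    - {"x":-50,"y":-215,"z":40,"rx":0,"ry":0,"rz":-16.7}
    - {"x":-60,"y":-258,"z":60,"rx":0,"ry":0,"rz":-20}
    - {"x":-70,"y":-301,"z":80,"rx":0,"ry":0,"rz":-23.4}
    - {"x":-78.5,"y":-345,"z":100,"rx":0,"ry":0,"rz":-26.8}
    - {"x":-78.5,"y":-345,"z":100,"rx":0,"ry":0,"rz":-26.8}
    - {"x":-78.5,"y":-345,"z":100,"rx":0,"ry":0,"rz":-26.8}
  hand: 50

```text
time: 4.4
tool_pos: [0.4548, -0.1489, 0.2318]
tool_rot: [3.141, -0.001, -2.971]
contact_force: [0.1, 0.4, 0.5]
opening: 0.0498
grip_force: 0.0
```

```bash
python3 - <<'E'
from h import *
w=cam("wrist"); print(observe()["tool_pos"],observe()["tool_rot"])
for q,x0 in(("divider",[.4545,-.149,.172]),("spare",[.4675,-.24,.172])):
    print(q,[(np.round(d["point"],4).tolist(),round(d["confidence"],2)) for d in mark_of(w,q)])
    m=mask(w,q,[x0[0],x0[1],.055])
    if m: print(m[0],m[1].sum(),fitbox([(w,m[1])],box(.1,.008,.035,.073),x0))
cv2.imwrite("pics/w3.png",w["pixels"])
E
```

```text
[ 0.4551322  -0.14801884  0.2323392 ] [ 3.14111859e+00  1.53371133e-04 -2.96896075e+00]
divider [([0.4543, -0.1487, 0.0062], 0.91)]
0.6466014396199675 1592 (array([ 0.45536333, -0.1493065 ,  0.15665856]), np.float64(0.11768684995742096))
spare [([0.4678, -0.2403, 0.0069], 0.66)]
5.293328057018648 3194 (array([ 0.46754831, -0.23962669,  0.15176587]), np.float64(0.12816634185615183))
```

View pics/w3.png

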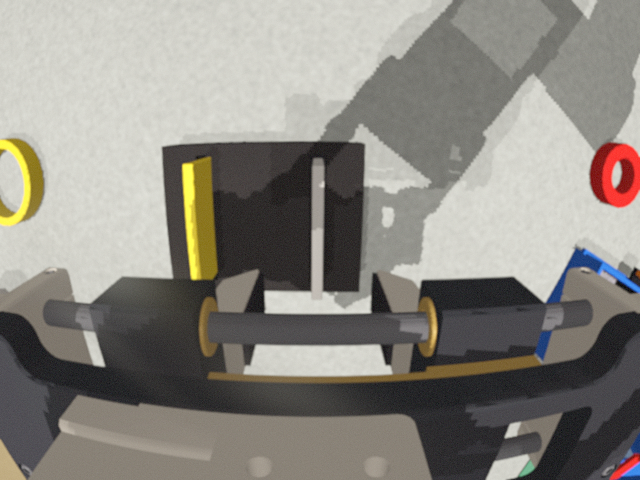

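The plate at (318,228) is centred between the open fingers and aligned with them, and the spare at (200,220) is clear. Descend and grip.

Request:
arm_command:
  series:
    - {"x":0,"y":-1,"z":40,"rx":0,"ry":0,"rz":0.5}
    - {"x":0,"y":-1,"z":80,"rx":0,"ry":0,"rz":0.5}
    - {"x":0,"y":-1,"z":110,"rx":0,"ry":0,"rz":0.5}
    - {"x":0,"y":-1,"z":127,"rx":0,"ry":0,"rz":0.5}
    - {"x":0,"y":-1,"z":127,"rx":0,"ry":0,"rz":0.5}
    - {"x":0,"y":-1,"z":127,"rx":0,"ry":0,"rz":0.5}

```text
time: 5.25
tool_pos: [0.4558, -0.1487, 0.1058]
tool_rot: [-3.141, 0.001, -2.975]
contact_force: [0.1, -1.0, -0.0]
opening: 0.05
grip_force: 0.0
```

Request:
arm_command:
  series:
    - {"x":0,"y":0,"z":0,"rx":0,"ry":0,"rz":0}
    - {"x":0,"y":0,"z":0,"rx":0,"ry":0,"rz":0}
    - {"x":0,"y":0,"z":0,"rx":0,"ry":0,"rz":0}
    - {"x":0,"y":0,"z":0,"rx":0,"ry":0,"rz":0}
    - {"x":0,"y":0,"z":0,"rx":0,"ry":0,"rz":0}
    - {"x":0,"y":0,"z":0,"rx":0,"ry":0,"rz":0}
    - {"x":0,"y":0,"z":0,"rx":0,"ry":0,"rz":0}
    - {"x":0,"y":0,"z":0,"rx":0,"ry":0,"rz":0}
  hand: 0
  squeeze: 20

```text
time: 6.05
tool_pos: [0.4553, -0.1491, 0.1053]
tool_rot: [-3.142, 0.0, -2.976]
contact_force: [-0.8, -0.6, 1.9]
opening: 0.0075
grip_force: 20.0
```

Request:
arm_command:
  series:
    - {"x":0,"y":0,"z":-30,"rx":0,"ry":0,"rz":0}
    - {"x":0,"y":0,"z":-70,"rx":0,"ry":0,"rz":0}
    - {"x":-8,"y":22,"z":-110,"rx":0,"ry":0,"rz":1}
    - {"x":-20,"y":60,"z":-120,"rx":0,"ry":0,"rz":4}
    - {"x":-35,"y":100,"z":-120,"rx":0,"ry":0,"rz":7}
    - {"x":-50,"y":140,"z":-120,"rx":0,"ry":0,"rz":10}
    - {"x":-65,"y":180,"z":-120,"rx":0,"ry":0,"rz":13}
    - {"x":-80,"y":220,"z":-120,"rx":0,"ry":0,"rz":16}
    - {"x":-95,"y":260,"z":-120,"rx":0,"ry":0,"rz":18}
    - {"x":-110,"y":300,"z":-120,"rx":0,"ry":0,"rz":20}
    - {"x":-121,"y":332,"z":-115,"rx":0,"ry":0,"rz":22}
    - {"x":-128.4,"y":352.8,"z":-90,"rx":0,"ry":0,"rz":23.3}
    - {"x":-128.4,"y":352.8,"z":-65,"rx":0,"ry":0,"rz":23.3}
    - {"x":-128.4,"y":352.8,"z":-65,"rx":0,"ry":0,"rz":23.3}
    - {"x":-128.4,"y":352.8,"z":-65,"rx":0,"ry":0,"rz":23.3}

```text
time: 7.55
tool_pos: [0.5238, 0.2198, 0.1702]
tool_rot: [-3.141, -0.001, 2.9]
contact_force: [0.8, -0.7, -0.5]
opening: 0.0076
grip_force: 20.0
```

```bash
python3 - <<'E'
from h import *
w=cam("wrist");s=cam("side"); o=observe(); print(o["time"],o["tool_pos"],o["tool_rot"],o["opening"],o["contact_force"])
for n,p in(("w",w),("s",s)):
    print(n,[(np.round(d["point"],4).tolist(),round(d["confidence"],2)) for d in mark_of(p,"divider")])
a=cv2.resize(w["pixels"][120:340,180:500],(640,440)); 
b=cv2.resize(s["pixels"][100:260,190:370],(450,400),interpolation=cv2.INTER_CUBIC)
a=cv2.resize(a,(400,275)); c=np.zeros((400,800,3),np.uint8); c[:275,:400]=a; c[:356,400:]=cv2.resize(b,(400,356)); cv2.imwrite("pics/c1.png",c)
E
```

```text
7.65 [0.52456169 0.21966081 0.17154854] [3.14059779e+00 1.72222136e-03 2.89938766e+00] 0.008095731786910467 [ 1.054064    0.30653581 -0.67692561]
w [([0.5229, 0.2243, 0.0712], 0.77)]
s [([0.5253, 0.2144, 0.0731], 0.98)]
```

View pics/c1.png

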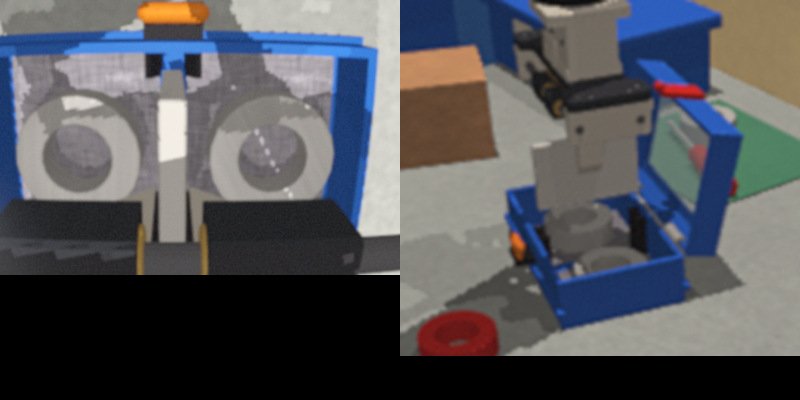

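The plate is held level and centred over the groove: the groove is at (175,65) in the left crop and the plate is directly below it. Lower it in two stages.

Request:
arm_command:
  series:
    - {"x":0,"y":0,"z":10,"rx":0,"ry":0,"rz":0}
    - {"x":0,"y":0,"z":18,"rx":0,"ry":0,"rz":0}
    - {"x":0,"y":0,"z":24,"rx":0,"ry":0,"rz":0}
    - {"x":0,"y":0,"z":30,"rx":0,"ry":0,"rz":0}
    - {"x":0,"y":0,"z":36,"rx":0,"ry":0,"rz":0}
    - {"x":0,"y":0,"z":42,"rx":0,"ry":0,"rz":0}
    - {"x":0,"y":0,"z":42,"rx":0,"ry":0,"rz":0}

```text
time: 8.45
tool_pos: [0.5235, 0.2199, 0.1272]
tool_rot: [-3.141, -0.001, 2.9]
contact_force: [0.2, -0.3, 0.0]
opening: 0.0074
grip_force: 20.0
```

Request:
arm_command:
  series:
    - {"x":0,"y":0,"z":6,"rx":0,"ry":0,"rz":0}
    - {"x":0,"y":0,"z":12,"rx":0,"ry":0,"rz":0}
    - {"x":0,"y":0,"z":17,"rx":0,"ry":0,"rz":0}
    - {"x":0,"y":0,"z":21,"rx":0,"ry":0,"rz":0}
    - {"x":0,"y":0,"z":24,"rx":0,"ry":0,"rz":0}
    - {"x":0,"y":0,"z":24,"rx":0,"ry":0,"rz":0}
    - {"x":0,"y":0,"z":24,"rx":0,"ry":0,"rz":0}

```text
time: 9.15
tool_pos: [0.524, 0.2201, 0.1043]
tool_rot: [3.141, 0.0, 2.9]
contact_force: [0.0, 0.1, -0.9]
opening: 0.0076
grip_force: 20.0
```

Request:
arm_command:
  series:
    - {"x":0,"y":0,"z":1.5,"rx":0,"ry":0,"rz":0}
    - {"x":0,"y":0,"z":2.5,"rx":0,"ry":0,"rz":0}
    - {"x":0,"y":0,"z":2.5,"rx":0,"ry":0,"rz":0}

```text
time: 9.45
tool_pos: [0.5241, 0.2201, 0.1023]
tool_rot: [3.141, 0.001, 2.9]
contact_force: [-0.9, -0.5, 4.6]
opening: 0.0077
grip_force: 20.0
```

It touched down at the expected height with 4.6 N. Release and lift clear.

Request:
arm_command:
  series:
    - {"x":0,"y":0,"z":0,"rx":0,"ry":0,"rz":0}
    - {"x":0,"y":0,"z":0,"rx":0,"ry":0,"rz":0}
    - {"x":0,"y":0,"z":0,"rx":0,"ry":0,"rz":0}
    - {"x":0,"y":0,"z":0,"rx":0,"ry":0,"rz":0}
    - {"x":0,"y":0,"z":-10,"rx":0,"ry":0,"rz":0}
    - {"x":0,"y":0,"z":-35,"rx":0,"ry":0,"rz":0}
    - {"x":0,"y":0,"z":-75,"rx":0,"ry":0,"rz":0}
    - {"x":0,"y":0,"z":-120,"rx":0,"ry":0,"rz":0}
    - {"x":0,"y":0,"z":-165,"rx":0,"ry":0,"rz":0}
    - {"x":0,"y":0,"z":-180,"rx":0,"ry":0,"rz":0}
    - {"x":0,"y":0,"z":-180,"rx":0,"ry":0,"rz":0}
  hand: 26

```text
time: 10.55
tool_pos: [0.5248, 0.2203, 0.2855]
tool_rot: [3.138, 0.006, 2.9]
contact_force: [0.6, -0.7, -0.3]
opening: 0.0258
grip_force: 0.0
```

```bash
python3 - <<'E'
from h import *
o=observe(); print(o["time"],o["tool_pos"],o["tool_rot"])
w=cam("wrist");s=cam("side");t=cam("top")
for n,p in(("w",w),("s",s),("t",t)):
    for q in("divider","cover_press"): print(n,q,[(np.round(d["point"],4).tolist(),round(d["confidence"],2)) for d in mark_of(p,q)][:2])
b=s["pixels"][110:260,200:370]
a=w["pixels"][140:380,190:490]
c=np.zeros((380,800,3),np.uint8); c[:320,:400]=cv2.resize(a,(400,320)); c[:353,400:]=cv2.resize(b,(400,353),interpolation=cv2.INTER_CUBIC); cv2.imwrite("pics/c2.png",c)
E
```

```text
10.55 [0.52475379 0.22029033 0.28548096] [3.13814613 0.00608531 2.90023061]
w divider []
w cover_press []
s divider [([0.5269, 0.218, 0.0088], 0.82)]
s cover_press [([0.6363, 0.1887, 0.1457], 0.63)]
t divider [([0.5178, 0.219, 0.0028], 0.86), ([0.6364, 0.1878, 0.1438], 0.38)]
t cover_press [([0.6337, 0.191, 0.1442], 0.66)]
```

View pics/c2.png

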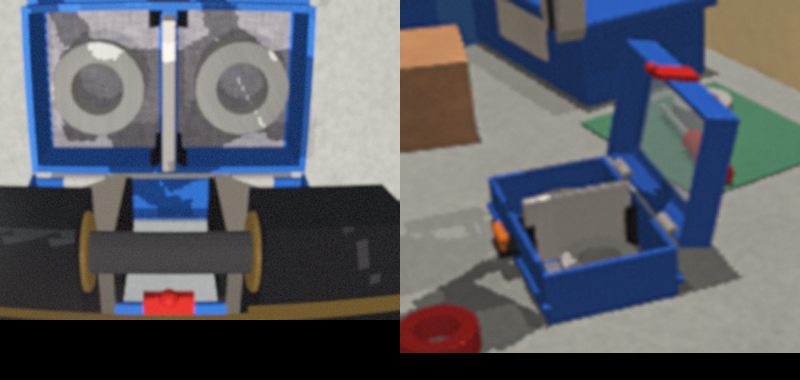

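The divider is seated: its lower edge is in both grooves at (168,15) and (168,165), and its top sits just above the rim. Next I'll close the fingers and go over the cover's front edge to behind it.

Request:
arm_command:
  series:
    - {"x":-35,"y":0,"z":-5,"rx":0,"ry":0,"rz":0}
    - {"x":-75,"y":0,"z":-10,"rx":0,"ry":0,"rz":0}
    - {"x":-115,"y":0,"z":-10,"rx":0,"ry":0,"rz":0}
    - {"x":-141,"y":0,"z":-5,"rx":0,"ry":0,"rz":0}
    - {"x":-141,"y":0,"z":0,"rx":0,"ry":0,"rz":0}
    - {"x":-141,"y":0,"z":0,"rx":0,"ry":0,"rz":0}
    - {"x":-141,"y":0,"z":20,"rx":0,"ry":0,"rz":0}
    - {"x":-141,"y":0,"z":45,"rx":0,"ry":0,"rz":0}
    - {"x":-141,"y":0,"z":70,"rx":0,"ry":0,"rz":0}
    - {"x":-141,"y":0,"z":77,"rx":0,"ry":0,"rz":0}
    - {"x":-141,"y":0,"z":77,"rx":0,"ry":0,"rz":0}
    - {"x":-141,"y":0,"z":77,"rx":0,"ry":0,"rz":0}
  hand: 0

```text
time: 12.2
tool_pos: [0.6609, 0.1868, 0.2064]
tool_rot: [3.141, 0.002, 2.901]
contact_force: [0.3, 0.6, 0.6]
opening: 0.0003
grip_force: 0.0
```

```bash
python3 - <<'E'
from h import *
o=observe(); print(o["time"],o["tool_pos"],o["tool_rot"],o["opening"],o["contact_force"])
c,s=np.cos(-.241),np.sin(-.241); d=o["tool_pos"][:2]-np.array([.5238,.22]); print("u,y",d@[c,s]-.06,d@[-s,c])
s=cam("side"); print([(np.round(d["point"],4).tolist(),round(d["confidence"],2)) for d in mark_of(s,"cover_press")])
E
```

```text
12.2 [0.66093825 0.18676479 0.2064083 ] [3.14064295e+00 1.89000490e-03 2.90066333e+00] 0.0003078579452795078 [0.25248882 0.57532124 0.58859152]
u,y 0.08110730074909708 0.0004566035176726685
[([0.6354, 0.19, 0.1465], 0.72)]
```

Request:
arm_command:
  series:
    - {"x":10,"y":0,"z":0,"rx":0,"ry":0,"rz":0}
    - {"x":20,"y":0,"z":0,"rx":0,"ry":0,"rz":0}
    - {"x":30,"y":0,"z":0,"rx":0,"ry":0,"rz":0}
    - {"x":40,"y":0,"z":0,"rx":0,"ry":0,"rz":0}
    - {"x":48,"y":0,"z":-3,"rx":0,"ry":0,"rz":0}
    - {"x":56,"y":0,"z":-6,"rx":0,"ry":0,"rz":0}
    - {"x":65,"y":0,"z":-8,"rx":0,"ry":0,"rz":0}
    - {"x":74,"y":0,"z":-10,"rx":0,"ry":0,"rz":0}
    - {"x":83,"y":0,"z":-10,"rx":0,"ry":0,"rz":0}
    - {"x":93,"y":0,"z":-10,"rx":0,"ry":0,"rz":0}
    - {"x":102,"y":0,"z":-9,"rx":0,"ry":0,"rz":0}
    - {"x":112,"y":0,"z":-7,"rx":0,"ry":0,"rz":0}
    - {"x":112,"y":0,"z":-7,"rx":0,"ry":0,"rz":0}

```text
time: 13.6
tool_pos: [0.5504, 0.2135, 0.2113]
tool_rot: [-3.141, -0.002, 2.901]
contact_force: [-0.7, 0.5, 0.0]
opening: 0.0005
grip_force: 0.0
```

```bash
python3 - <<'E'
from h import *
o=observe(); print(o["time"],o["tool_pos"],o["contact_force"])
s=cam("side"); print([(np.round(d["point"],4).tolist(),round(d["confidence"],2)) for d in mark_of(s,"cover_press")])
cv2.imwrite("pics/s2.png",cv2.resize(s["pixels"][80:270,190:400],(630,570),interpolation=cv2.INTER_CUBIC))
E
```

```text
13.6 [0.55039589 0.2135275  0.21134401] [-0.66265082  0.53431093  0.01896384]
[([0.536, 0.2147, 0.1476], 0.73)]
```

View pics/s2.png

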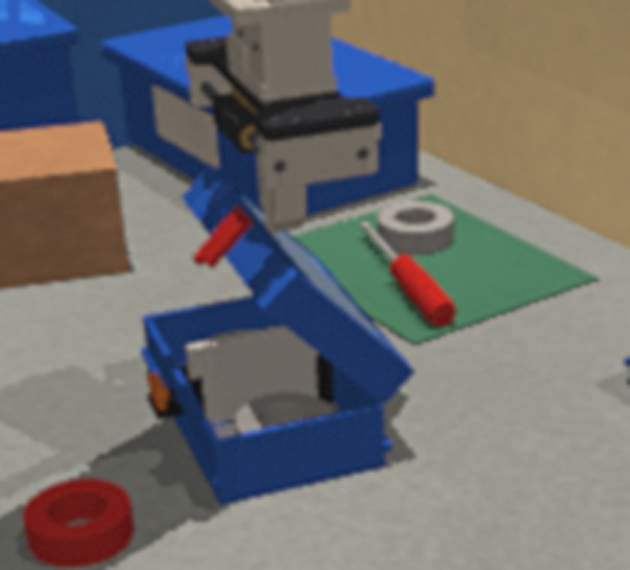

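The cover has been swung to about 50°, with the fingertips on its outer face near the front edge. Continue along the arc to about 8°.

Request:
arm_command:
  series:
    - {"x":9,"y":0,"z":2,"rx":0,"ry":0,"rz":0}
    - {"x":18,"y":0,"z":5,"rx":0,"ry":0,"rz":0}
    - {"x":27,"y":0,"z":10,"rx":0,"ry":0,"rz":0}
    - {"x":35,"y":0,"z":15,"rx":0,"ry":0,"rz":0}
    - {"x":43,"y":0,"z":21,"rx":0,"ry":0,"rz":0}
    - {"x":51,"y":0,"z":28,"rx":0,"ry":0,"rz":0}
    - {"x":57,"y":0,"z":36,"rx":0,"ry":0,"rz":0}
    - {"x":64,"y":0,"z":45,"rx":0,"ry":0,"rz":0}
    - {"x":67,"y":0,"z":49,"rx":0,"ry":0,"rz":0}
    - {"x":70,"y":0,"z":50,"rx":0,"ry":0,"rz":0}
    - {"x":70,"y":0,"z":50,"rx":0,"ry":0,"rz":0}

```text
time: 14.8
tool_pos: [0.4838, 0.2299, 0.1616]
tool_rot: [-3.141, -0.0, 2.9]
contact_force: [-1.0, 0.5, -0.1]
opening: 0.0003
grip_force: 0.0
```

```bash
python3 - <<'E'
from h import *
o=observe(); print(o["time"],o["tool_pos"],o["contact_force"])
c,s=np.cos(-.241),np.sin(-.241); d=o["tool_pos"][:2]-np.array([.5238,.22]); print("u,y",d@[c,s]-.06,d@[-s,c])
for n in("side","top"): print([(np.round(d["point"],4).tolist(),round(d["confidence"],2)) for d in mark_of(cam(n),"cover_press")])
E
```

```text
14.8 [0.48378531 0.2298927  0.16155811] [-0.97296366  0.53425949 -0.05217241]
u,y -0.10121938414476983 5.634249545937581e-05
[([0.483, 0.2277, 0.0939], 0.75)]
[([0.4856, 0.2271, 0.0925], 0.74)]
```

Request:
arm_command:
  series:
    - {"x":2,"y":0,"z":2,"rx":0,"ry":0,"rz":0}
    - {"x":4,"y":0,"z":4,"rx":0,"ry":0,"rz":0}
    - {"x":4,"y":0,"z":6,"rx":0,"ry":0,"rz":0}
    - {"x":4,"y":0,"z":7,"rx":0,"ry":0,"rz":0}
    - {"x":4,"y":0,"z":8,"rx":0,"ry":0,"rz":0}
    - {"x":4,"y":0,"z":9,"rx":0,"ry":0,"rz":0}
    - {"x":4,"y":0,"z":9,"rx":0,"ry":0,"rz":0}

```text
time: 15.7
tool_pos: [0.4797, 0.231, 0.1538]
tool_rot: [3.141, -0.0, 2.9]
contact_force: [-3.4, 0.3, 9.1]
opening: 0.0005
grip_force: 4.3
```

Request:
arm_command:
  series:
    - {"x":0,"y":0,"z":1,"rx":0,"ry":0,"rz":0}
    - {"x":0,"y":0,"z":2,"rx":0,"ry":0,"rz":0}
    - {"x":0,"y":0,"z":3,"rx":0,"ry":0,"rz":0}
    - {"x":0,"y":0,"z":4,"rx":0,"ry":0,"rz":0}
    - {"x":0,"y":0,"z":4,"rx":0,"ry":0,"rz":0}

```text
time: 16.2
tool_pos: [0.4801, 0.2307, 0.1484]
tool_rot: [-3.141, -0.0, 2.9]
contact_force: [-0.7, -1.4, -0.7]
opening: 0.0007
grip_force: 0.0
```

The force fell to zero at tip height 0.083, so it appears to have snapped. A light further press will confirm, then I'll retreat and look.

Request:
arm_command:
  series:
    - {"x":0,"y":0,"z":1,"rx":0,"ry":0,"rz":0}
    - {"x":0,"y":0,"z":2,"rx":0,"ry":0,"rz":0}
    - {"x":0,"y":0,"z":2,"rx":0,"ry":0,"rz":0}

```text
time: 16.5
tool_pos: [0.4803, 0.2307, 0.1475]
tool_rot: [3.141, 0.001, 2.9]
contact_force: [-2.4, -0.9, 8.6]
opening: 0.0005
grip_force: 4.3
```

Request:
arm_command:
  series:
    - {"x":0,"y":0,"z":-15,"rx":0,"ry":0,"rz":0}
    - {"x":0,"y":0,"z":-50,"rx":0,"ry":0,"rz":0}
    - {"x":0,"y":0,"z":-95,"rx":0,"ry":0,"rz":0}
    - {"x":30,"y":-30,"z":-120,"rx":0,"ry":0,"rz":0}
    - {"x":60,"y":-60,"z":-130,"rx":0,"ry":0,"rz":0}
    - {"x":80,"y":-95,"z":-130,"rx":0,"ry":0,"rz":0}
    - {"x":80,"y":-130,"z":-130,"rx":0,"ry":0,"rz":0}
    - {"x":80,"y":-165,"z":-130,"rx":0,"ry":0,"rz":0}
    - {"x":80,"y":-200,"z":-130,"rx":0,"ry":0,"rz":0}
    - {"x":80,"y":-200,"z":-130,"rx":0,"ry":0,"rz":0}
    - {"x":80,"y":-200,"z":-130,"rx":0,"ry":0,"rz":0}

```text
time: 17.6
tool_pos: [0.3548, 0.0553, 0.2769]
tool_rot: [3.141, 0.001, 2.898]
contact_force: [0.1, 0.0, 0.2]
opening: 0.0004
grip_force: 0.0
```

```bash
python3 - <<'E'
from h import *
o=observe(); print(o["time"],o["tool_pos"])
P=[cam(n) for n in("side","top")]
for p in P:
    for q in("cover_press","divider","spare","flange_a"): print(q,[(np.round(d["point"],4).tolist(),round(d["confidence"],2)) for d in mark_of(p,q)])
c=np.zeros((400,800,3),np.uint8); c[:,:400]=cv2.resize(P[0]["pixels"][140:270,210:340],(400,400),interpolation=cv2.INTER_CUBIC); c[:,400:]=cv2.resize(P[1]["pixels"][140:300,100:260],(400,400),interpolation=cv2.INTER_CUBIC); cv2.imwrite("pics/f.png",c)
E
```

```text
17.6 [0.354826   0.05526769 0.27685086]
cover_press [([0.4826, 0.2329, 0.0812], 0.55)]
divider []
spare [([0.4645, -0.2395, 0.0052], 0.78)]
flange_a [([0.3541, 0.1635, 0.001], 0.78)]
cover_press []
divider []
spare [([0.4687, -0.2449, 0.0099], 0.56)]
flange_a [([0.3504, 0.1627, 0.0027], 0.68)]
```

View pics/f.png

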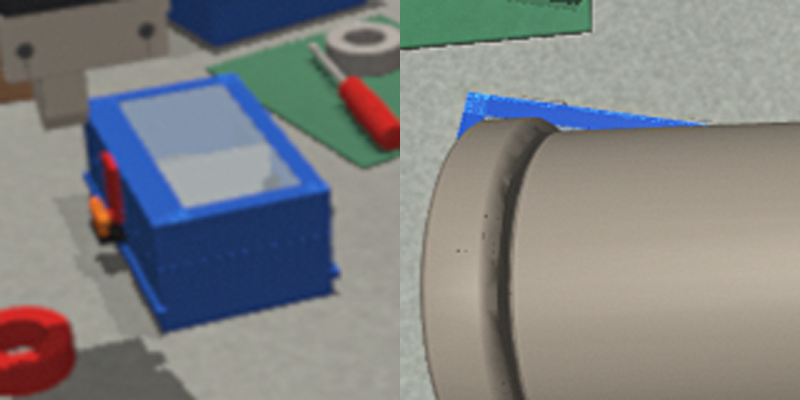

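The cover is level and shut: `cover_press` reads z = 0.081 m and the red nose is engaged under the orange catch at (105,200). The arm is clear.

```bash
python3 -c "
from cell import *
print(hand_in())"
```

```text
the job is handed in; nothing more can be done
None
```

I handed the job in at about 18 s: the divider is fully down in the grooves, the cover is snapped shut on its catch, and the yellow plate still stands in its slot. I last saw the flanges in their pockets just before closing the cover. No verdict came back.

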